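# Fit the flat whisk to the upturned drink mixer and keep it pressed

## Task

Take the flat wire whisk (not the one with the round disc) out of the holder and fit it stem-down into the little mixer that stands socket-up in its stand: turn it until the cross-shaped stem meshes with the socket, then slide it fully home so that its square collar sits on the socket. Then keep pressing without forcing it, so that the spring-loaded socket stays pushed down about half of its travel, and finish like that: the program ends with the gripper still holding and pressing the whisk. Leave everything else on the chest where it is.

Things in the scene. Friction and masses are not known exactly. Their poses are not given: they have to be found in the camera images.
- whisk: Flat wire whisk, 40 to 70 g, loose, at first upright in one of the holder's two holes, collar resting on the holder's top. Origin: centre of the collar's underside; z up to the wires. Grey square collar 22 x 22 mm (sides along x and y), 34 mm tall; above it steel wire loops flat in the xz plane, 46 mm wide along x, 4 mm thick along y, top at z = 72 mm.
- whisk_grip (a point): Point on the whisk's axis in the upper part of its collar, 24 mm above the whisk's origin, same axes. Grip here from above with the fingers closing along the whisk's y (past the flat of the wire loops); lower down the fingertips would meet the holder or the socket.
- whisk_tip (a point): Lower end of the whisk's stem, 30 mm below the whisk's origin, same axes. The stem's section is a cross (plus sign) with bars along x and y, 16 mm long and 5.2 mm wide; the last 7 mm are slimmer (12.5 x 3 mm) as a lead-in. Quarter turns are equivalent.
- holder: White plastic block 70 (x) x 170 (y) x 40 (z) mm, fixed, origin at the centre of its underside, with two round upright holes 18.8 mm wide at y = -50 and y = +50 mm. They hold the whisk and the other attachment in either order, each turned up to 30 degrees from the block.
- frother: The other attachment, not wanted: same stem and collar as the whisk but above them a thin rod with a flat round disc 40 mm across, 60 mm above the origin (centre of the collar's underside). Loose in the other hole; leave it.
- mixer: The mixer, fixed: a 110 x 110 x 22 mm grey stand carrying a white motor handle 58 mm thick, with a grey sleeve 45 mm in diameter at the top. Origin: centre of the stand's underside, z up. The sleeve is on the vertical axis through the origin; its mouth is 150 mm above the table when not pressed.
- drive_mouth (a point): Centre of the socket's mouth, in the top of the white square insert (27 x 27 mm) in the sleeve; z up, x and y along the arms of its cross-shaped slot. Each arm is 17.6 mm long from end to end, 7.2 mm wide, 33 mm deep. With the whisk home its origin lies on this point. Sinks with the sleeve, turns with the insert.
- drive (a joint): Angle of the socket insert about the vertical in the mixer's frame, rad, counter-clockwise from above; 0: slot arms along the mixer's x and y. Starts anywhere within about 43 degrees either way; stays put by friction (0.04 N m), and turns if twisted harder.
- sleeve (a joint): How far the spring-loaded sleeve with the socket is pushed down, m: 0 up, 0.008 fully down on its stop. It starts to move at about 3 N and takes about 11 N to push fully down (0.9 N per mm).
- jar: Empty glass jam jar, 68 mm wide, 98 mm tall, loose; origin at the centre of its underside.
- bowl: White ceramic bowl with earrings in it, 120 mm wide, 45 mm tall, loose; origin at the centre of its underside.
- opener: Chrome bottle opener lying flat, 135 mm long along its x, 43 mm wide at the ring, 7 mm thick, loose; origin on its underside near the middle.
- case: Black plastic spectacle case, shut, 62 x 158 x 43 mm, loose; origin at the centre of its underside.
- mug: Blue ceramic mug, 78 mm wide, 85 mm tall, loose; origin at the centre of its underside.
- comb: Black plastic comb lying flat, 130 mm long along its y, 5 mm thick, loose; origin on its underside.
Mind the look-alikes: they are no part of the job. What is shaped like the mixer but turquoise is not meant. Of the things shaped like the holder, the white one is meant.

How it is judged:
By the outcome, as a careful person would: the job done as asked, in the order asked, and still so for the second after the job is handed in, while the arm keeps its last pose, push and grip.
It also fails if it takes over 48 s, if anything falls off the work surface, if the arm or the gripper's body presses on something with over 40 N, if the wrist force passes 120 N, or if a joint passes its speed limit or range.

## Robot

A 6-joint arm with a two-finger parallel gripper is mounted at the origin on the work surface. World frame = base frame: x ahead of the robot, y to its left, z up, the work surface at z = 0. Lengths are in m, angles in rad, forces in N, time in s.
With the tool pointing down it reaches from about 0.375 to 0.9 m from the base axis. Payload 3.1 kg.
Tool frame: the origin (TCP) lies between the finger pads; the fingertips stand manip.finger_overhang ahead of it and the grasp point (between the pads) lies 5 mm behind it (manip.finger_overhang is the distance from the TCP to the fingertips, in m); z points along the fingers, y is the line along which they close (so a half turn about z gives the same grasp; the last joint's range is limited). The gripper opens to 85 mm and grips with 20 to 120 N. Pads are 22 mm wide; open, the fingers measure 114 mm over their backs; the gripper's body (76 mm by 85 mm) begins 54 mm behind the grasp point. The pads swing forward as they close: fully open they stand 13 mm farther back than shut.
Start: joints at [0.998, 0.527, 1.433, -0, 1.181, -0.178], TCP at [0.24, 0.577, 0.245] pointing down, gripper open.
Joint ranges: [-3.08, 3.08], [-0.75, 2.2], [0.22, 2.44], [-1.43, 4.57], [0, 2.65], [-2.85, 2.85]. Speed limits (rad/s): [2.79, 2.79, 3.14, 3.14, 3.14, 3.14].

## Interface

Orientations are given as a unit quaternion [x, y, z, w].
In Python, from station import manip gives the robot as it stands.
- The arm moves only by the tool drive_tool, never from a script. Its argument "plan" is a list of rows, each a list of 7 numbers: the shift along the tool's x, y, z in m, then the turn, a rotation vector about the tool's x, y, z in degrees, then the opening, from -1 (shut) to 1 (fully open). In form: [[x, y, z, wx, wy, wz, gripper], ...]. A call has 1 to 10 rows; each row shifts and turns the commanded pose from where the row before left it, along the tool's axes as they then stand; what a row does not reach is not made up. A row lasts 1/10 s, in which the tool goes at most 50 mm and 8.59 degrees, less where a joint would pass 70% of its speed; a pose out of reach is approached as far as the arm can. A call is refused whole if a number of a shift passes 0.05 or a number of a turn 8.59, either way. A call with a gripper value outside its range is refused whole. The fingers move at their own pace and stop on an object; "newtons" is the grip in N (left out, the last holds). Time passes only in rows, so rows that do not move let the fingers close. It gives the time, the measured TCP pose, the force, the opening and the grip force at its end, in the units of the state.
- manip.sense(): the state, without advancing time (a new reading comes with each control period).
- manip.snapshot(name): name is "scene" or "top" or "wrist"; returns a dict with "image" (384x512x3 uint8, red, green, blue), "z_map" (384x512 float32, m along the optical axis (not along the pixel's ray), 0 where there is no reading), "fov_y" (degrees; the focal length in pixels is half the picture's height over the tangent of half this angle, whatever the lens; pixels are square), "cx", "cy" (the principal point, pixels), "k1" (the pictures are not rectified: a ray, as slopes to the right and down, at radius r is drawn at 1 + k1 r^2 times it, then the intrinsics apply), "extrinsics" (4x4, takes a point from camera to world coordinates); the wrist camera has in their place "mount" (4x4, takes a point from camera to tool coordinates, whose origin is the TCP and whose axes are the flange's). Camera axes: x right, y up, looking along -z (the intrinsics and any distortion apply to the point x, -y, -z); pixel columns grow to the right and rows downward; lengths in m; the calibration is good to about 2 mm. A picture is of the moment at which its call begins: read the wrist's pose just before it.
- manip.sign_off(): hands the job in; it is judged then, once.
The state is a dict: "t": time; "q": joint angles; "qd": joint speeds; "tau": joint torques, N m; "tcp_pos": TCP position; "tool_rot": TCP orientation; "force": force on the tool from outside, world axes, zero at the start; "ft_torque": the same for the moment, N m; "finger_gap": opening from 0.0 (shut) to 1.0 (fully open); "gripper_force": force on a finger pad.
Only numpy, scipy, OpenCV 4.12 (cv2) and the standard library are available. Lean on these libraries where they do the work, as an engineer would, in place of code of your own. Each camera call takes 0.05 s, during which the arm holds its last target. There are 200 camera calls.

## Working session

There is one attempt and no reset: what is moved stays moved. The work goes in short steps, Python scripts to look and compute and a tool call to move; the robot and the scene stay as the last step left them, time stands still between calls to the robot, and variables do not carry over. Pictures are saved under pics/ and viewed, at most 10 in all, crops included, and the job is handed in when it is done.

Besides the shell and the picture viewer there is one more tool, called after ">>>" as name(argument=value, ...) on one line, values as JSON. drive_tool: Moves the arm, as the interface text tells. Its arguments: {"type":"object","properties":{"plan":{"type":"array"},"newtons":{"type":"number"}},"required":["plan"]}

```bash
ls; mkdir -p pics
cat > h.py <<'E'
import numpy as np, cv2, pickle
from station import manip
from scipy.spatial.transform import Rotation as R
def snap(name):
    s=manip.sense(); d=manip.snapshot(name)
    if 'mount' in d:
        T=np.eye(4);T[:3,:3]=R.from_quat(s['tool_rot']).as_matrix();T[:3,3]=s['tcp_pos'];d['extrinsics']=T@np.array(d['mount'])
    return d
def K(d):
    f=d['image'].shape[0]/2/np.tan(np.radians(d['fov_y'])/2);return f
def rays(d,uv):
    f=K(d);uv=np.atleast_2d(np.array(uv,float))
    p=(uv-[d['cx'],d['cy']])/f;q=p.copy()
    for _ in range(30): q=p/(1+d['k1']*(q**2).sum(1,keepdims=True))
    return np.c_[q[:,0],-q[:,1],-np.ones(len(q))]
def cloud(d):
    h,w=d['z_map'].shape;v,u=np.mgrid[:h,:w]
    r=rays(d,np.c_[u.ravel(),v.ravel()])*d['z_map'].reshape(-1,1)
    E=np.array(d['extrinsics']);P=(r@E[:3,:3].T+E[:3,3]);P[d['z_map'].ravel()==0]=np.nan
    return P.reshape(h,w,3)
def atz(d,uv,z):
    r=rays(d,uv);E=np.array(d['extrinsics']);w=r@E[:3,:3].T
    return E[:3,3]+w*((z-E[2,3])/w[:,2:3])
def proj(d,P):
    E=np.array(d['extrinsics']);c=(np.atleast_2d(P)-E[:3,3])@E[:3,:3]
    p=np.c_[c[:,0],-c[:,1]]/-c[:,2:3];p*=1+d['k1']*(p**2).sum(1,keepdims=True)
    return p*K(d)+[d['cx'],d['cy']]
def save(fn,im): cv2.imwrite('pics/'+fn,im[...,::-1])
E
python3 - <<'E'
from h import *
ims=[]
for n in('scene','top'):
    d=snap(n);pickle.dump(d,open(n+'.pkl','wb'));save(n+'.png',cv2.resize(d['image'],(800,600),interpolation=cv2.INTER_CUBIC));print(n,d['fov_y'],d['k1'],d['cx'],d['cy'],np.round(d['extrinsics'],3).tolist())
print(manip.sense(),manip.finger_overhang)
E
```

```text
pics
scene 52.335819740763796 -0.06672129296867073 254.33862404404934 188.34429441731731 [[0.776, -0.52, 0.357, 0.972], [0.63, 0.635, -0.447, -0.486], [0.006, 0.572, 0.82, 1.028], [0.0, 0.0, 0.0, 1.0]]
top 48.33789451191731 -0.09473008688964538 260.6288943634261 189.4728168726588 [[0.081, 0.974, -0.21, 0.277], [-0.997, 0.079, -0.017, 0.011], [0.0, 0.211, 0.978, 1.436], [0.0, 0.0, 0.0, 1.0]]
{'t': 0.1, 'q': array([ 9.97501528e-01,  5.28359264e-01,  1.43378547e+00, -1.30395840e-06,
        1.18141721e+00, -1.78522193e-01]), 'qd': array([ 0.00066924, -0.00207969, -0.00206224,  0.00111049, -0.00011861,
        0.00036327]), 'tau': array([-1.79840704e-04, -4.43308139e+01, -1.78586465e+01, -2.26752827e-04,
        3.90709582e-03, -1.32507679e-06]), 'tcp_pos': array([0.24001478, 0.5763989 , 0.24443642]), 'tool_rot': array([ 1.96106719e-01,  9.80582064e-01, -9.16116759e-04, -3.60921300e-04]), 'force': array([-1.12106365, -0.3136933 ,  0.51119375]), 'ft_torque': array([-0.04758488, -0.00410977, -0.04623262]), 'gripper_force': 0.0, 'finger_gap': 1.001132166614992} 0.014
```

View pics/scene.png

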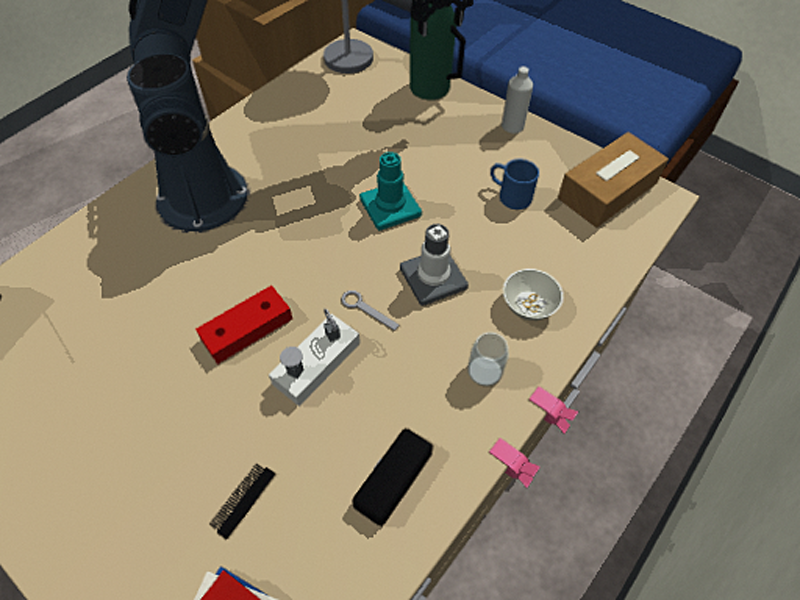

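View pics/top.png

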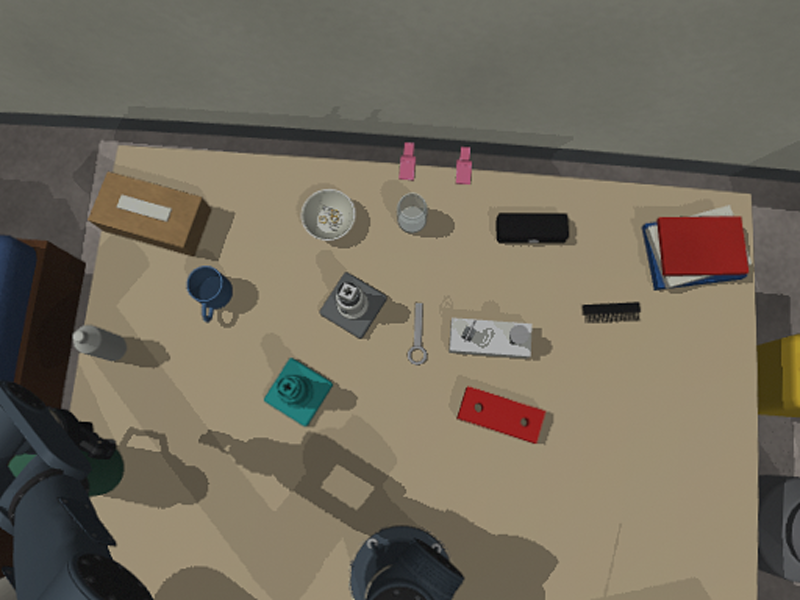

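Scene picture: the arm is at upper left. The white holder is at (315,357), with two attachments in it: flat wire loops at (332,325) and a round disc at (291,357). The empty red holder at (245,323) is a decoy. The grey/white mixer is at (435,262), with a cross slot on top at (436,233); the turquoise one at (390,190) is a decoy.
Top picture: whisk (470,333), frother disc (520,335), white holder (491,337), mixer mouth (348,293), turquoise (290,388), red (502,415).
I choose the whisk with the wires, the white holder and the grey/white mixer. Next I'll measure them.

Run:
```python
from h import *
from scipy import ndimage
for n,box in(('top',(280,360,190,240)),('scene',(165,235,190,265))):
    d=pickle.load(open(n+'.pkl','rb'));P=cloud(d)
    u0,u1,v0,v1=box;Q=P[v0:v1,u0:u1].reshape(-1,3);I=d['image'][v0:v1,u0:u1].reshape(-1,3).astype(int)
    w=(abs(Q[:,2]-.04)<.006)&(I.min(1)>130)
    r=cv2.minAreaRect(Q[w,:2].astype(np.float32));print(n,'holder top',r,np.median(Q[w,2]))
    for lo,hi in((.055,.078),(.085,.12)):
        w=(Q[:,2]>lo)&(Q[:,2]<hi);q=Q[w];print(lo,len(q));
        l=ndimage.label((w).reshape(v1-v0,u1-u0))[0].ravel()
        for k in range(1,l.max()+1):
            if (l==k).sum()>8: print('  ',k,(l==k).sum(),Q[l==k].mean(0).round(4),Q[l==k].min(0).round(3),Q[l==k].max(0).round(3))
for n,box in(('top',(195,255,165,222)),('scene',(250,305,135,200))):
    d=pickle.load(open(n+'.pkl','rb'));P=cloud(d)
    u0,u1,v0,v1=box;Q=P[v0:v1,u0:u1].reshape(-1,3)
    w=(Q[:,2]>.14)&(Q[:,2]<.165);print(n,'mouth',w.sum(),cv2.minEnclosingCircle(Q[w,:2].astype(np.float32)),np.median(Q[w,2]))
    w=(abs(Q[:,2]-.022)<.005);print('stand',cv2.minAreaRect(Q[w,:2].astype(np.float32)))
d=snap('wrist');print(np.round(d['mount'],3).tolist(),d['fov_y'],d['k1'])
```

```text
top holder top ((0.5044910907745361, -0.147996187210083), (0.1713087111711502, 0.07015296816825867), 89.98204040527344) 0.03903294801579027
0.055 43
   1 20 [ 0.5047 -0.0912  0.0704] [ 0.495 -0.098  0.055] [ 0.515 -0.084  0.076]
   2 20 [ 0.5011 -0.1034  0.0723] [ 0.49  -0.111  0.064] [ 0.512 -0.096  0.078]
0.085 143
   1 20 [ 0.5011 -0.0959  0.1083] [ 0.482 -0.104  0.093] [ 0.524 -0.088  0.115]
   2 123 [ 0.5043 -0.1974  0.0989] [ 0.487 -0.217  0.09 ] [ 0.523 -0.178  0.107]
scene holder top ((0.5072492957115173, -0.14835500717163086), (0.17263036966323853, 0.07304362207651138), 89.71017456054688) 0.03939558460901316
0.055 106
   2 56 [ 0.51   -0.103   0.0684] [ 0.494 -0.111  0.055] [ 0.521 -0.091  0.077]
   4 44 [ 0.5144 -0.2023  0.0669] [ 0.501 -0.211  0.055] [ 0.521 -0.186  0.075]
0.085 190
   1 35 [ 0.5108 -0.0998  0.1021] [ 0.488 -0.108  0.086] [ 0.53  -0.089  0.114]
   2 155 [ 0.5082 -0.1987  0.0993] [ 0.488 -0.218  0.094] [ 0.528 -0.178  0.104]
top mouth 117 ((0.5539743900299072, 0.152740016579628), 0.022318219766020775) 0.14839418578952346
stand ((0.5537696480751038, 0.1525692492723465), (0.10982595384120941, 0.10903988778591156), 63.11481475830078)
scene mouth 150 ((0.557464063167572, 0.15059420466423035), 0.02384066954255104) 0.14803037886653297
stand ((0.49774307012557983, 0.18123921751976013), (0.10872761905193329, 0.24977955222129822), 63.14935302734375)
[[-0.001, 0.948, 0.318, 0.082], [1.0, 0.001, -0.001, -0.0], [-0.001, 0.318, -0.948, -0.129], [0.0, 0.0, 0.0, 1.0]] 65.84286652699937 -0.04824167373831169
```

>>> drive_tool(plan=[[-0.03, -0.018, -0.004, 0, 0, 0, 1], [-0.03, -0.018, -0.004, 0, 0, 0, 1], [-0.03, -0.018, -0.004, 0, 0, 0, 1], [-0.03, -0.018, -0.004, 0, 0, 0, 1], [-0.03, -0.018, -0.004, 0, 0, 0, 1], [-0.03, -0.018, -0.004, 0, 0, 0, 1], [-0.03, -0.018, -0.004, 0, 0, 0, 1], [-0.03, -0.018, -0.004, 0, 0, 0, 1], [-0.03, -0.018, -0.004, 0, 0, 0, 1], [-0.03, -0.018, -0.004, 0, 0, 0, 1]])

```text
t: 1.15
tcp_pos: [0.4485, 0.2941, 0.2852]
tool_rot: [0.196, 0.981, -0.0, -0.0]
force: [-0.3, 0.4, -0.5]
finger_gap: 1.0
gripper_force: 0.0
```

>>> drive_tool(plan=[[-0.03, -0.018, -0.004, 0, 0, 0, 1], [-0.03, -0.018, -0.004, 0, 0, 0, 1], [-0.03, -0.018, -0.004, 0, 0, 0, 1], [-0.03, -0.018, -0.004, 0, 0, 0, 1], [-0.03, -0.018, -0.004, 0, 0, 0, 1], [0, 0, 0, 0, 0, -7.5, 1], [0, 0, 0, 0, 0, -7.5, 1], [0, 0, 0, 0, 0, -7.5, 1], [0, 0, 0, 0, 0, 0, 1], [0, 0, 0, 0, 0, 0, 1]])

```text
t: 2.15
tcp_pos: [0.5517, 0.1546, 0.3051]
tool_rot: [0.002, 1.0, -0.0, -0.0]
force: [-0.2, 0.5, -0.1]
finger_gap: 0.997
gripper_force: 0.0
```

```bash
cat >> h.py <<'E'
def need(P=None,yaw=None):
    """total shift in current tool axes to world P; yaw = wanted world angle of tool y (deg), mod 180"""
    s=manip.sense();M=R.from_quat(s['tool_rot']).as_matrix()
    if P is not None: print('shift',(M.T@(np.array(P)-s['tcp_pos'])).round(4))
    a=np.degrees(np.arctan2(M[1,1],M[0,1]));print('tooly',a.round(2),'tilt',M[:2,2].round(4),'tcp',s['tcp_pos'].round(4),'q',s['q'].round(2),'t',s['t'],'F',s['force'].round(2),'T',s['ft_torque'].round(3),'gap',round(float(s['finger_gap']),3),s['gripper_force'])
    if yaw is not None: print('turn tool z',-((yaw-a+90)%180-90))
E
python3 - <<'E'
from h import *
d=snap('wrist');pickle.dump(d,open('w1.pkl','wb'));need()
p=proj(d,[0.555,.152,.15])[0];print(p)
u,v=p.astype(int);save('w1.png',cv2.resize(d['image'][max(v-60,0):v+60,max(0,u-80):u+80],(800,600),interpolation=cv2.INTER_CUBIC));print(max(u-80,0),max(v-60,0))
E
```

```text
tooly 89.75 tilt [-0.0004 -0.    ] tcp [0.5517 0.1547 0.3051] q [ 0.08  0.39  1.49  0.    1.26 -1.49] t 2.2 F [-0.59  0.27 -0.06] T [ 0.04   0.033 -0.053] gap 1.0 0.0
[257.32981037 181.56158058]
177 121
```

View pics/w1.png

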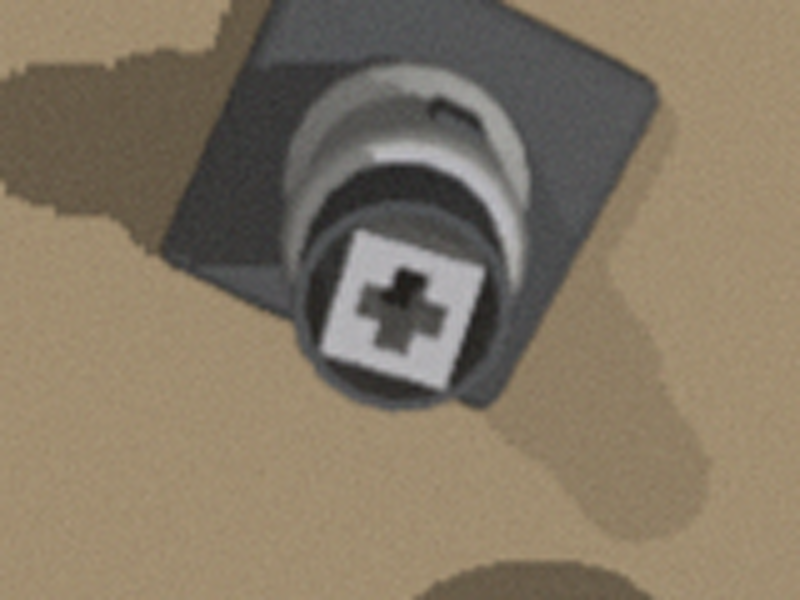

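Close crop of the mixer: the white square insert with the cross slot has corners at about (352,229), (484,264), (448,389) and (320,352), with the slot centre at (402,311). It is turned about 15° in the image. I'll measure it, then move to the whisk.

```bash
cat > mouth.py <<'E'
from h import *
def mouth(d,zt=.15,guess=(.555,.152)):
    u,v=proj(d,[*guess,zt])[0];H,W=d['image'].shape[:2];vv,uu=np.mgrid[:H,:W]
    m=((d['image'].min(2)>140)&(np.hypot(uu-u,vv-v)<26)).astype(np.uint8)
    n,l,st,c=cv2.connectedComponentsWithStats(m);k=1+np.argmax(st[1:,4])
    p=np.argwhere(l==k)[:,::-1].astype(float)
    w=atz(d,p,zt)[:,:2].astype(np.float32);P=cloud(d)
    z=P[l==k][:,2];r=cv2.minAreaRect(w);return r,np.nanmedian(z),len(p)
E
python3 - <<'E'
from mouth import *
d=pickle.load(open('w1.pkl','rb'));print(mouth(d))
P=cloud(d);Q=P.reshape(-1,3);w=abs(Q[:,2]-.022)<.004;print(cv2.minAreaRect(Q[w,:2].astype(np.float32)))
w=(abs(Q[:,2]-.149)<.005)&(np.hypot(Q[:,0]-.555,Q[:,1]-.152)<.03);print(cv2.minEnclosingCircle(Q[w,:2].astype(np.float32)))
need([.475,-.098,.25],90)
E
```

```text
(((0.5561074018478394, 0.15145112574100494), (0.026219697669148445, 0.026175133883953094), 72.07425689697266), np.float64(0.1502716853258041), 455)
((0.5756900906562805, 0.1324426531791687), (0.8277308940887451, 0.4388132393360138), 88.97046661376953)
((0.5557823777198792, 0.15162397921085358), 0.02267908677458763)
shift [ 0.0756 -0.253   0.0552]
tooly 89.75 tilt [-0.0004 -0.    ] tcp [0.5517 0.1547 0.3051] q [ 0.08  0.39  1.49  0.    1.26 -1.49] t 2.2 F [-0.59  0.27 -0.06] T [ 0.04   0.033 -0.053] gap 1.0 0.0
turn tool z -0.24566472997119604
```

>>> drive_tool(plan=[[0.0067, -0.036, 0.008, 0, 0, 0, 1], [0.0067, -0.036, 0.008, 0, 0, 0, 1], [0.0067, -0.036, 0.008, 0, 0, 0, 1], [0.0067, -0.036, 0.008, 0, 0, 0, 1], [0.0067, -0.036, 0.008, 0, 0, 0, 1], [0.0067, -0.036, 0.008, 0, 0, 0, 1], [0.0067, -0.036, 0.008, 0, 0, 0, 1], [0, 0, 0, 0, 0, 0, 1], [0, 0, 0, 0, 0, 0, 1]])

```text
t: 3.1
tcp_pos: [0.5043, -0.0978, 0.2492]
tool_rot: [0.003, 1.0, 0.0, -0.0]
force: [0.6, -0.7, -0.2]
finger_gap: 1.001
gripper_force: 0.0
```

Run:
```python
from h import *
d=snap('wrist');pickle.dump(d,open('w2.pkl','wb'));need()
p=proj(d,[0.505,-.098,.08])[0]
u,v=p.astype(int);a,b=max(u-80,0),max(v-60,0);print(p,a,b)
save('w2.png',cv2.resize(d['image'][b:b+120,a:a+160],(800,600),interpolation=cv2.INTER_CUBIC))
P=cloud(d);Q=P.reshape(-1,3);w=(np.hypot(Q[:,0]-.505,Q[:,1]+.098)<.035)
h=Q[w&(Q[:,2]>.088)];print('wires',len(h),h.min(0).round(4),h.max(0).round(4),'rect',cv2.minAreaRect(h[:,:2].astype(np.float32)))
c=h[:,:2]-h[:,:2].mean(0);e=np.linalg.svd(c,full_matrices=0)[2][0];print(h.mean(0),np.degrees(np.arctan2(e[1],e[0])))
g=Q[w&(abs(Q[:,2]-.074)<.004)];print('collar',len(g),cv2.minAreaRect(g[:,:2].astype(np.float32)),np.median(g[:,2]))
w=(abs(Q[:,2]-.04)<.004);print(cv2.minAreaRect(Q[w,:2].astype(np.float32)),np.median(Q[w,2]))
```

```text
tooly 89.8 tilt [0.0001 0.0005] tcp [ 0.5045 -0.097   0.2494] q [-0.41  0.37  1.7   0.    1.06 -1.98] t 3.15 F [-0.11 -0.8  -0.57] T [ 0.012 -0.016 -0.029] gap 0.997 0.0
[259.60430754 175.22390259] 179 115
wires 9734 [ 0.4831 -0.1301  0.088 ] [ 0.5255 -0.0664  0.3306] rect ((0.4916294813156128, -0.10064428299665451), (0.04451913386583328, 0.05479903519153595), 42.54441833496094)
[ 0.49035308 -0.09798177  0.31388634] -90.26765757089561
collar 302 ((0.5052840709686279, -0.09808732569217682), (0.022032231092453003, 0.02225935459136963), 68.54188537597656) 0.07417686767029757
((0.5622661113739014, -0.1033247709274292), (0.7713739275932312, 0.4596729874610901), 88.77254486083984) 0.04025920718245707
```

View pics/w2.png

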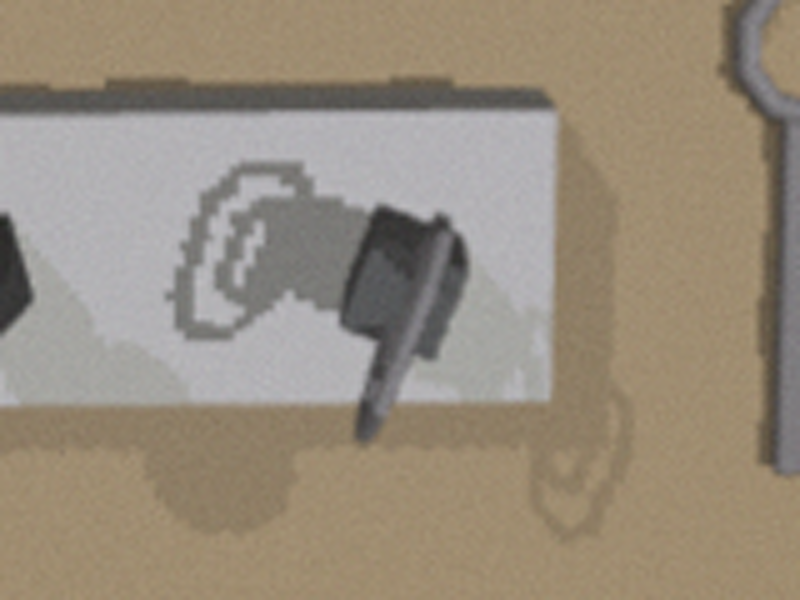

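The crop shows the whisk: dark square collar at (405,280), flat wire loops edge-on from (445,220) to (365,435), beside the frother at the left edge (10,290). The collar measures 22 x 22 mm with its top at z=0.074 and centre at (0.5053,-0.0981), 50 mm from the holder centre. The whisk's y is at 68.5°, and all of this is consistent.

>>> drive_tool(plan=[[-0.001, -0.001, 0.03, 0, 0, 7.1, 1], [0, 0, 0.03, 0, 0, 7.1, 1], [0, 0, 0.03, 0, 0, 7.1, 1], [0, 0, 0.02, 0, 0, 0, 1], [0, 0, 0, 0, 0, 0, 1]])

```text
t: 3.65
tcp_pos: [0.5041, -0.0961, 0.1372]
tool_rot: [0.185, 0.983, 0.001, -0.003]
force: [-1.0, 0.5, -0.2]
finger_gap: 1.003
gripper_force: 0.0
```

Run:
```python
from h import *
need([.5053,-.0981,.059],68.54)
```

```text
shift [-0.0023 -0.0014  0.0782]
tooly 68.68 tilt [-0.0052  0.0025] tcp [ 0.5041 -0.0961  0.1372] q [-0.41  0.55  1.81  0.    0.79 -1.61] t 3.65 F [-0.99  0.51 -0.22] T [-0.037 -0.008  0.015] gap 1.003 0.0
turn tool z 0.14353691934228152
```

>>> drive_tool(plan=[[0, 0, 0.01, 0, 0, 0, 1], [0, 0, 0.01, 0, 0, 0, 1], [0, 0, 0, 0, 0, 0, 1], [0, 0, 0, 0, 0, 0, 1]])

```text
t: 4.05
tcp_pos: [0.5057, -0.0983, 0.1196]
tool_rot: [0.186, 0.983, -0.0, 0.0]
force: [-0.6, -0.8, -0.7]
finger_gap: 1.0
gripper_force: 0.0
```

Run:
```python
from h import *
need([.5053,-.0981,.059],68.54)
```

```text
shift [0.0005 0.     0.0606]
tooly 68.59 tilt [ 0.0005 -0.0002] tcp [ 0.5057 -0.0983  0.1196] q [-0.41  0.58  1.82  0.    0.75 -1.61] t 4.05 F [-0.64 -0.76 -0.71] T [-0.026  0.058 -0.022] gap 1.0 0.0
turn tool z 0.045649576064136
```

>>> drive_tool(plan=[[0, 0, 0.012, 0, 0, 0, 1], [0, 0, 0.012, 0, 0, 0, 1], [0, 0, 0.012, 0, 0, 0, 1], [0, 0, 0.012, 0, 0, 0, 1], [0, 0, 0.008, 0, 0, 0, 1], [0, 0, 0.0045, 0, 0, 0, 1], [0, 0, 0, 0, 0, 0, 1], [0, 0, 0, 0, 0, 0, 1]])

```text
t: 4.85
tcp_pos: [0.5056, -0.0984, 0.0588]
tool_rot: [0.186, 0.983, -0.0, 0.0]
force: [-0.4, 0.2, 0.7]
finger_gap: 0.999
gripper_force: 0.0
```

>>> drive_tool(plan=[[0, 0, 0, 0, 0, 0, -1], [0, 0, 0, 0, 0, 0, -1], [0, 0, 0, 0, 0, 0, -1], [0, 0, 0, 0, 0, 0, -1], [0, 0, 0, 0, 0, 0, -1], [0, 0, 0, 0, 0, 0, -1], [0, 0, 0, 0, 0, 0, -1], [0, 0, 0, 0, 0, 0, -1], [0, 0, 0, 0, 0, 0, -1], [0, 0, 0, 0, 0, 0, -1]], newtons=50)

```text
t: 5.85
tcp_pos: [0.5057, -0.0983, 0.0592]
tool_rot: [0.186, 0.983, -0.0, 0.0]
force: [-0.7, 0.3, 3.9]
finger_gap: 0.248
gripper_force: 49.2
```

Run:
```python
from h import *
need([.5053,-.0981,.18],72.07)
```

```text
shift [ 3.000e-04  1.000e-04 -1.208e-01]
tooly 68.58 tilt [ 0.0006 -0.0002] tcp [ 0.5057 -0.0983  0.0592] q [-0.41  0.69  1.85  0.    0.61 -1.61] t 5.85 F [-0.67  0.35  3.89] T [0.075 0.082 0.042] gap 0.248 49.22629415988922
turn tool z -3.4890471879482874
```

>>> drive_tool(plan=[[0, 0, -0.008, 0, 0, 0, -1], [0, 0, -0.012, 0, 0, 0, -1], [0, 0, -0.02, 0, 0, 0, -1], [0, 0, -0.025, 0, 0, 0, -1], [0, 0, -0.025, 0, 0, 0, -1], [0, 0, -0.025, 0, 0, 0, -1], [0, 0, -0.025, 0, 0, 0, -1], [0, 0, -0.025, 0, 0, 0, -1], [0, 0, 0, 0, 0, 0, -1], [0, 0, 0, 0, 0, 0, -1]])

```text
t: 6.85
tcp_pos: [0.5053, -0.0982, 0.2245]
tool_rot: [0.186, 0.983, -0.0, 0.001]
force: [-0.9, 0.3, -0.7]
finger_gap: 0.248
gripper_force: 48.8
```

Run:
```python
from h import *
need([.556,.1515,.224],72.07)
```

```text
shift [0.044  0.251  0.0004]
tooly 68.58 tilt [ 0.0011 -0.0005] tcp [ 0.5053 -0.0982  0.2245] q [-0.41  0.41  1.73 -0.    1.   -1.61] t 6.85 F [-0.86  0.28 -0.72] T [0.026 0.036 0.006] gap 0.248 48.84846210479736
turn tool z -3.485163417584829
```

>>> drive_tool(plan=[[0.0044, 0.0251, 0, 0, 0, 0, -1], [0.0044, 0.0251, 0, 0, 0, 0, -1], [0.0044, 0.0251, 0, 0, 0, 0, -1], [0.0044, 0.0251, 0, 0, 0, 0, -1], [0.0044, 0.0251, 0, 0, 0, 0, -1], [0.0044, 0.0251, 0, 0, 0, 0, -1], [0.0044, 0.0251, 0, 0, 0, 0, -1], [0.0044, 0.0251, 0, 0, 0, 0, -1], [0.0044, 0.0251, 0, 0, 0, 0, -1], [0.0044, 0.0251, 0, 0, 0, 0, -1]])

```text
t: 7.85
tcp_pos: [0.555, 0.1523, 0.2219]
tool_rot: [0.186, 0.983, -0.001, -0.002]
force: [0.7, -0.4, 0.3]
finger_gap: 0.253
gripper_force: 49.0
```

>>> drive_tool(plan=[[0, 0, 0, 0, 0, -3.5, -1], [0, 0, 0, 0, 0, 0, -1], [0, 0, 0, 0, 0, 0, -1], [0, 0, 0, 0, 0, 0, -1]])

```text
t: 8.25
tcp_pos: [0.5557, 0.1509, 0.2231]
tool_rot: [0.157, 0.988, -0.0, -0.001]
force: [0.1, -0.4, -0.4]
finger_gap: 0.252
gripper_force: 49.0
```

Run:
```python
from h import *
from scipy.spatial.transform import Rotation as R
need([.556,.1515,.224],72.07)
d=snap('wrist');e=snap('scene');t=snap('top');pickle.dump((d,e,t),open('w3.pkl','wb'))
def crop(x,P,hw,W):
    u,v=proj(x,P)[0].astype(int);h=hw*3//4;a,b=max(u-hw,0),max(v-h,0);print((a,b))
    return cv2.resize(x['image'][b:b+2*h,a:a+2*hw],(W,W*3//4),interpolation=cv2.INTER_CUBIC)
A=crop(d,[.556,.1515,.18],80,400);B=crop(e,[.556,.1515,.18],40,400);C=crop(t,[.556,.1515,.18],40,400)
save('w3.png',np.vstack([np.hstack([A,B]),np.hstack([C,cv2.resize(d['image'],(400,300))])]))
```

```text
shift [-0.0001  0.0007 -0.0009]
tooly 71.99 tilt [-0.0017 -0.0002] tcp [0.5557 0.1509 0.2231] q [ 0.07  0.49  1.58 -0.    1.07 -1.19] t 8.25 F [ 0.14 -0.35 -0.42] T [-0.031  0.007  0.016] gap 0.252 49.02750492095947
turn tool z -0.08131796737225727
(np.int64(181), np.int64(167))
(np.int64(239), np.int64(111))
(np.int64(181), np.int64(153))
```

View pics/w3.png

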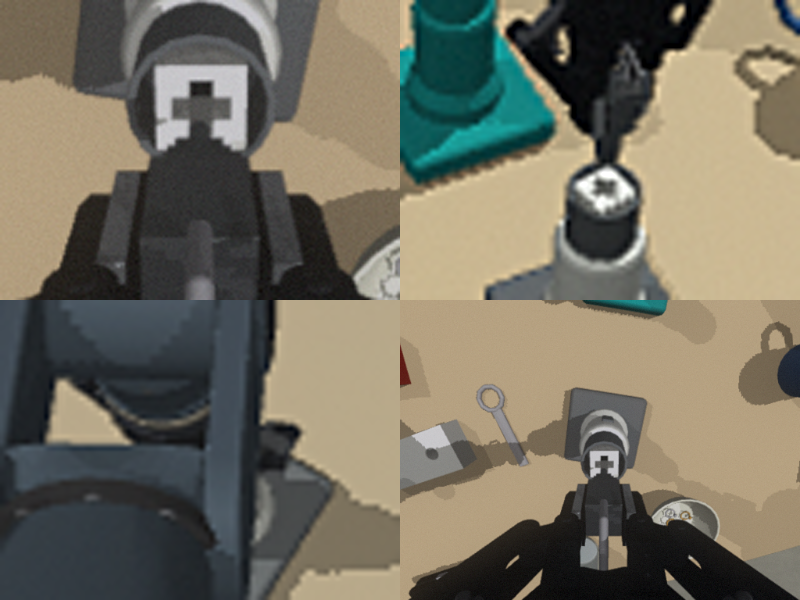

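Top-left panel (wrist): the gripped whisk's stem end is at (200,130), just short of the cross slot (arms centred at about column 201, row 105), and the insert square is parallel to the tool. Top-right (scene): the stem points down above the insert at (605,150). The frother's hole and the bowl are untouched. I'll descend to just above the mouth.

>>> drive_tool(plan=[[0, 0, 0.006, 0, 0, 0, -1], [0, 0, 0.006, 0, 0, 0, -1], [0, 0, 0.006, 0, 0, 0, -1], [0, 0, 0, 0, 0, 0, -1], [0, 0, 0, 0, 0, 0, -1], [0, 0, 0, 0, 0, 0, -1]])

```text
t: 9.0
tcp_pos: [0.5563, 0.1515, 0.2059]
tool_rot: [0.156, 0.988, 0.0, 0.0]
force: [-0.4, -0.5, 0.9]
finger_gap: 0.25
gripper_force: 49.0
```

Run:
```python
from mouth import *
need([.5563,.1513,.169],72.07)
d=snap('wrist');pickle.dump(d,open('w4.pkl','wb'))
u,v=proj(d,[.556,.1515,.15])[0].astype(int);a,b=u-40,v-30;print(a,b)
save('w4.png',cv2.resize(d['image'][b:b+60,a:a+80],(800,600),interpolation=cv2.INTER_CUBIC))
```

```text
shift [-0.     -0.0002  0.0369]
tooly 72.08 tilt [0.0003 0.    ] tcp [0.5563 0.1515 0.2059] q [ 0.07  0.51  1.6  -0.    1.03 -1.19] t 9.0 F [-0.4  -0.49  0.91] T [-0.013  0.01   0.013] gap 0.25 49.019864201545715
turn tool z 0.013161782926530918
219 188
```

View pics/w4.png

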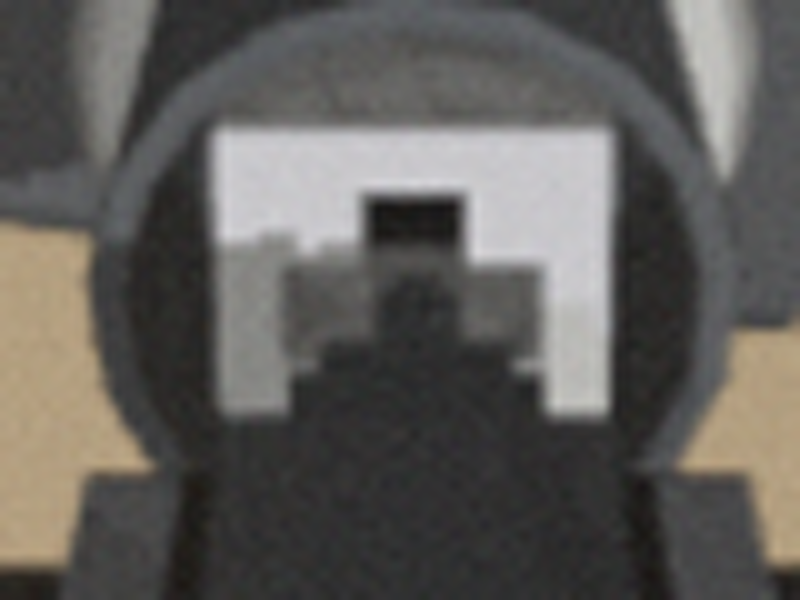

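The insert is square to the image. The slot arm is at columns 365–465 (centre 415), the stem at about 385–455 (centre 420), so the lateral error is about 0.3 mm and the angle is right. Now inserting slowly, watching the force.

>>> drive_tool(plan=[[0, 0, 0.003, 0, 0, 0, -1], [0, 0, 0.003, 0, 0, 0, -1], [0, 0, 0.003, 0, 0, 0, -1], [0, 0, 0.003, 0, 0, 0, -1], [0, 0, 0, 0, 0, 0, -1], [0, 0, 0, 0, 0, 0, -1]])

```text
t: 9.65
tcp_pos: [0.5561, 0.1514, 0.1936]
tool_rot: [0.156, 0.988, -0.0, -0.0]
force: [1.0, -0.0, -0.0]
finger_gap: 0.249
gripper_force: 49.0
```

>>> drive_tool(plan=[[0, 0, 0.002, 0, 0, 0, -1], [0, 0, 0.002, 0, 0, 0, -1], [0, 0, 0.002, 0, 0, 0, -1], [0, 0, 0.002, 0, 0, 0, -1], [0, 0, 0, 0, 0, 0, -1], [0, 0, 0, 0, 0, 0, -1]])

```text
t: 10.25
tcp_pos: [0.5561, 0.1514, 0.1857]
tool_rot: [0.156, 0.988, -0.0, -0.0]
force: [-0.4, -0.1, -0.5]
finger_gap: 0.251
gripper_force: 49.0
```

>>> drive_tool(plan=[[0, 0, 0.003, 0, 0, 0, -1], [0, 0, 0.003, 0, 0, 0, -1], [0, 0, 0.003, 0, 0, 0, -1], [0, 0, 0.003, 0, 0, 0, -1], [0, 0, 0.002, 0, 0, 0, -1], [0, 0, 0, 0, 0, 0, -1], [0, 0, 0, 0, 0, 0, -1]])

```text
t: 10.95
tcp_pos: [0.5562, 0.1515, 0.1717]
tool_rot: [0.156, 0.988, -0.0, -0.0]
force: [-0.6, -0.1, -0.1]
finger_gap: 0.251
gripper_force: 49.0
```

>>> drive_tool(plan=[[0, 0, 0.001, 0, 0, 0, -1], [0, 0, 0.001, 0, 0, 0, -1], [0, 0, 0.001, 0, 0, 0, -1], [0, 0, 0, 0, 0, 0, -1], [0, 0, 0, 0, 0, 0, -1]])

```text
t: 11.45
tcp_pos: [0.5563, 0.1514, 0.1692]
tool_rot: [0.156, 0.988, 0.0, 0.0]
force: [-0.6, -0.7, 2.3]
finger_gap: 0.252
gripper_force: 49.2
```

>>> drive_tool(plan=[[0, 0, 0.001, 0, 0, 0, -1], [0, 0, 0.001, 0, 0, 0, -1], [0, 0, 0.001, 0, 0, 0, -1], [0, 0, 0.001, 0, 0, 0, -1], [0, 0, 0, 0, 0, 0, -1], [0, 0, 0, 0, 0, 0, -1], [0, 0, 0, 0, 0, 0, -1], [0, 0, 0, 0, 0, 0, -1]])

```text
t: 12.25
tcp_pos: [0.5563, 0.1515, 0.1653]
tool_rot: [0.156, 0.988, 0.0, 0.0]
force: [-1.8, -0.1, 6.6]
finger_gap: 0.248
gripper_force: 49.6
```

Run:
```python
from h import *
need([.5563,.1513,.165],72.07)
f=[];zs=[];gaps=[]
for i in range(6):
    d=snap('wrist');s=manip.sense();f.append(s['force']);zs.append(s['tcp_pos'][2])
    P=cloud(d).reshape(-1,3);I=d['image'].reshape(-1,3)
    w=(np.hypot(P[:,0]-.556,P[:,1]-.1515)<.019)&(I.min(1)>140)&(abs(P[:,2]-.147)<.015);gaps.append((w.sum(),np.median(P[w,2])))
print(np.mean(f,0),np.mean(zs),gaps)
e=snap('scene');A=cv2.resize(d['image'][150:270,180:340],(400,300),interpolation=cv2.INTER_CUBIC)
u,v=proj(e,[.556,.1515,.16])[0].astype(int);B=cv2.resize(e['image'][v-30:v+30,u-40:u+40],(400,300),interpolation=cv2.INTER_CUBIC)
save('w5.png',np.hstack([A,B]))
```

```text
shift [-0.     -0.0001  0.0003]
tooly 72.08 tilt [0.0005 0.    ] tcp [0.5563 0.1515 0.1653] q [ 0.07  0.57  1.63 -0.    0.94 -1.19] t 12.25 F [-1.82 -0.08  6.62] T [ 0.003  0.272 -0.011] gap 0.248 49.64567542076111
turn tool z 0.010218340378656876
[-1.32346816  0.38852611  6.22350298] 0.16530407977015155 [(np.int64(276), np.float64(0.14653469123721685)), (np.int64(275), np.float64(0.14657486006742443)), (np.int64(279), np.float64(0.14651276575159766)), (np.int64(274), np.float64(0.14652244815960286)), (np.int64(278), np.float64(0.1464310025184808)), (np.int64(278), np.float64(0.14652138568782264))]
```

View pics/w5.png

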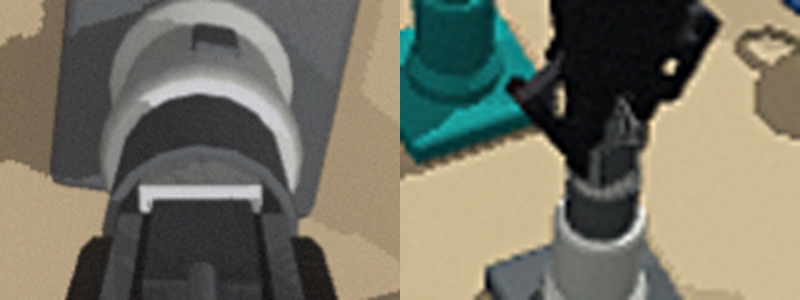

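The collar sits flat on the insert in both views. The mouth has sunk from 0.1503 to 0.1465 (about 3.8 mm) at 6.2–6.6 N. I'll press a touch more towards mid-travel, let it settle and hand in.

>>> drive_tool(plan=[[0, 0, 0.0003, 0, 0, 0, -1], [0, 0, 0, 0, 0, 0, -1], [0, 0, 0, 0, 0, 0, -1], [0, 0, 0, 0, 0, 0, -1], [0, 0, 0, 0, 0, 0, -1], [0, 0, 0, 0, 0, 0, -1]])

```text
t: 13.2
tcp_pos: [0.5563, 0.1515, 0.1651]
tool_rot: [0.156, 0.988, 0.0, 0.0]
force: [-1.2, 0.1, 6.4]
finger_gap: 0.25
gripper_force: 49.7
```

Run:
```python
from h import *
need([.5563,.1513,.165])
print(manip.sign_off())
```

```text
shift [-0.     -0.0002  0.0001]
tooly 72.08 tilt [0.0007 0.    ] tcp [0.5563 0.1515 0.1651] q [ 0.07  0.57  1.63 -0.    0.94 -1.19] t 13.2 F [-1.18  0.06  6.39] T [-0.059  0.266 -0.009] gap 0.25 49.65817987918854
the job is handed in; nothing more can be done
None
```

The flat whisk is fully home in the grey/white mixer's socket, and the gripper is still holding it and pressing with about 6.4 N, which keeps the sleeve about 4 mm (half its travel) down; the job was handed in at 13.2 s.

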